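# Release a tool holder from its quick-release socket and pack it away under its cover

## Robot

A 6-joint arm with a two-finger parallel gripper is mounted at the origin on a cart in front of the work surface, level with it; the furniture and walls round the work are solid. World frame = base frame: x ahead of the robot, y to its left, z up, the work surface at z = 0. Lengths are in mm, angles in rad, forces in N, time in s.
With the tool pointing down it reaches from about 200 to 875 mm from the base axis. Payload 3.4 kg.
Tool frame: the origin (TCP) lies midway between the tips of the shut fingers; the grasp point (between the pads) lies 19 mm behind it (robot.grip_point_offset is the distance from the TCP to the grasp point, in mm); z points along the fingers, y is the line along which they close (so a half turn about z gives the same grasp; the last joint's range is limited). The gripper opens to 94 mm and grips with 3 to 60 N. Pads are 16 mm wide; open, the fingers measure 119 mm over their backs; the gripper's body (75 mm by 177 mm) begins 78 mm behind the grasp point.
Start: joints at [1.09, 0.276, 1.505, -0, 1.361, -0.121], TCP at [202.47, 538.211, 205.493] pointing down, gripper open.
Joint ranges: [-2.89, 2.89], [-0.75, 2.08], [0.22, 2.7], [-1.18, 4.32], [0.11, 2.71], [-2.7, 2.7]. Speed limits (rad/s): [2.57, 2.57, 3.14, 3.14, 3.14, 3.14].

## Interface

Orientations are given as a rotation vector (axis times angle).
In Python, from workcell import status, eyes, ticket, robot gives the robot as it stands.
- The arm moves only by the tool arm_command, never from a script. Its argument "moves" is a list of rows, each an object of numbers: "x", "y", "z": the shift along the tool's x, y, z in mm; "rx", "ry", "rz": the turn, a rotation vector about the tool's x, y, z in degrees. A call has 1 to 12 rows; each row shifts and turns the commanded pose from where the row before left it, along the tool's axes as they then stand; what a row does not reach is not made up. A row lasts 1/10 s, in which the tool goes at most 50 mm and 8.59 degrees, less where a joint would pass 70% of its speed; a pose out of reach is approached as far as the arm can. A call with a gripper value outside its range is refused whole. "hand" is the opening, from 0 (shut) to 1 (fully open), set as the call begins (left out, the last holds). The fingers move at their own pace and stop on an object; the grip force is fixed at half the most. Time passes only in rows, so rows that do not move let the fingers close. It gives the time, the measured TCP pose, the force, the opening and the grip force at its end, in the units of the state.
- status.sense(): the state, without advancing time (a new reading comes with each control period).
- eyes.snapshot(name): name is "scene" or "top"; returns the picture (384x512x3 uint8, red, green, blue); there is no depth.
- eyes.calibration(name): a dict with "camera_matrix" (3x3 intrinsics, pixels), "R" (3x3) and "t" (3): a world point X has camera coordinates R X + t. Camera axes: x right, y down, z forward; pixel columns grow to the right and rows downward; lengths in mm; the calibration is good to about 2 mm. A picture is of the moment at which its call begins. calibration takes no time and is no camera call.
- ticket.close_job(): hands the job in; it is judged then, once.
The state is a dict: "time": time; "joints": joint angles; "joint_velocities": joint speeds; "joint_torque": joint torques, N m; "tool_pos": TCP position; "tool_rot": TCP orientation; "contact_force": force on the tool from outside, world axes, zero at the start; "ft_torque": the same for the moment, N m; "finger_gap": finger opening in mm; "gripper_force": force on a finger pad.
Only numpy, scipy, OpenCV 4.12 (cv2) and the standard library are available. Lean on these libraries where they do the work, as an engineer would, in place of code of your own. Each camera call takes 0.05 s, during which the arm holds its last target. There are 200 camera calls.

## Task

Slide the knurled collar of the quick-release stand back against its spring until the tool holder pops loose, then draw the holder right out of the socket and lay it lengthwise on the floor of the wooden tray. Then lay the light black cover flat on top of the holder's block, let go, and leave the other things on the bench where they are.

Things in the scene. Friction and masses are not known exactly. Their poses are not given: they have to be found in the camera images.
- mouth (a point): centre of the mouth of the quick-release stand, fixed, grey: base 155 x 80 x 14 mm, level steel barrel, upright 60 mm wide, 100 mm high, 80 mm behind the mouth. x points out of the mouth along the socket axis, the way out for the holder; y level, z up. A low rest (36 mm wide, top 56 mm above the bench) stands 20 mm before the mouth under the block. The axis lies 75 mm above the bench
- collar_grip (a point): centre (on the socket axis) of the knurled gripping band of the dark steel sliding collar round the barrel: band of 48 mm diameter and 29 mm length, with a flange of 54 mm diameter and 6 mm length at its end next to the mouth. Axes as those of the mouth: the collar slides back along -x, and this point moves with it
- collar (a joint): how far the collar is pulled back from home (0), m; stop at 0.015. A spring drives it home (4 N at home, 7 N at the stop). At 0.010 to 0.012 it frees the holder, which a plunger then pushes 10 mm out within half a second. Let go after that, the collar rests about 0.009 back on the shank, and springs home once the shank is out. Let go too early, it goes home and the holder stays locked
- holder_center (a point): centre of the tool holder's aluminium block, 76 (x) x 44 (y) x 36 (z) mm, about 400 g in all, gripped across the 44 mm. A steel shank of 24 mm diameter stands out 50 mm from its -x end, in the socket at the start (x along the socket axis, this point 40 mm in front of the mouth); a 32 mm disc with four short brass pins stands out 18 mm at its +x end
- shank_tip (a point): middle of the free end of the holder's shank, 88 mm from the block's centre; at the start it is 48 mm inside the mouth
- tray_floor (a point): centre of the inner floor of the fixed open wooden tray: 138 mm (x) by 198 mm (y) inside, walls 6 mm thick that rise 44 mm above the floor; the floor is 6 mm above the bench. z up
- cover_center (a point): middle of the light black plastic cover, 50 g: a flat plate 100 mm (x) by 80 mm (y), 5 mm thick, with an upright grip rib in the middle of its top, 60 mm long (x), 12 mm thick (y), 27 mm high. This point is half-way up, 16 mm above the underside of the plate. It starts flat on the bench, rib up
- case_ball: bystander, on the near right corner of the black mat: green ball 68 mm wide in a yellow ring, 76 mm high, origin under its centre
- screw_tin: bystander, near the front edge of the bench: flat round tin 56 mm wide, 15 mm high, origin under its centre
- vial: bystander, at the right behind the green press: brown glass vial with black cap, 31 mm wide, 54 mm high, origin under its centre
- loupe_small: bystander, at the right behind the green press: small black loupe, 37 mm wide, 32 mm high, origin under its centre
There are look-alikes about, which are no part of the job. There is more than one size of the part that bears cover_center; the job needs the larger.

How it is judged:
By the outcome, as a careful person would: the job done as asked, in the order asked, and still so for the second after the job is handed in, with the robot touching nothing.
It also fails if it takes over 64 s, if anything falls off the work surface, if the arm or the gripper's body presses on something with over 40 N, if the wrist force passes 120 N, or if a joint passes its speed limit or range.

## Working session

There is one attempt and no reset: what is moved stays moved. The work goes in short steps, Python scripts to look and compute and a tool call to move; the robot and the scene stay as the last step left them, time stands still between calls to the robot, and variables do not carry over. Pictures are saved under pics/ and viewed, at most 10 in all, crops included, and the job is handed in when it is done.

Besides the shell and the picture viewer there is one more tool, called after "Call:" as a command line: name --argument value ..., lists and objects as JSON in quotes. arm_command: Moves the arm, as the interface text tells. Its arguments: {"type":"object","properties":{"moves":{"type":"array"},"hand":{"type":"number"}},"required":["moves"]}

```bash
mkdir -p pics; ls; python3 - <<'E'
from workcell import status, eyes, ticket, robot
import cv2,numpy as np
for n in("scene","top"):
    im=eyes.snapshot(n); cv2.imwrite(f"pics/{n}0.png",cv2.resize(im[:,:,::-1],(800,600),interpolation=cv2.INTER_CUBIC)); cv2.imwrite(f"{n}_raw.png",im[:,:,::-1])
    c=eyes.calibration(n); print(n,c)
print(status.sense())
E
```

```text
pics
scene {'camera_matrix': array([[479.86652866,   0.        , 256.27599802],
       [  0.        , 479.86652866, 193.16613331],
       [  0.        ,   0.        ,   1.        ]]), 'R': array([[ 0.80297345, -0.59600917, -0.00258987],
       [-0.43205574, -0.57908293, -0.69136879],
       [ 0.41056239,  0.55626975, -0.7224974 ]]), 't': array([-427.9574071 ,  249.87408275, 1188.9644503 ])}
top {'camera_matrix': array([[370.1724059 ,   0.        , 259.91040749],
       [  0.        , 370.1724059 , 191.55064002],
       [  0.        ,   0.        ,   1.        ]]), 'R': array([[ 1.24325069e-01, -9.92241238e-01,  7.76657439e-04],
       [-9.71927734e-01, -1.21937341e-01, -2.01215716e-01],
       [ 1.99749235e-01,  2.42613029e-02, -9.79546646e-01]]), 't': array([ -73.10611486,  550.03261356, 1015.79353836])}
{'time': 0.1, 'joints': array([ 1.08997384e+00,  2.76544169e-01,  1.50597208e+00, -6.57841504e-06,
        1.36070023e+00, -1.20984556e-01]), 'joint_velocities': array([-0.00178737, -0.00067662, -0.00131079,  0.00022276,  0.00034014,
        0.0012904 ]), 'joint_torque': array([ 1.19904511e-03, -4.05456269e+01, -2.37782460e+01,  7.02262879e-02,
        2.98685313e-02, -3.40429006e-05]), 'tool_pos': array([202.23958683, 537.73297155, 204.6978891 ]), 'tool_rot': array([-5.62100203e-01, -3.09041368e+00,  2.43872985e-03]), 'contact_force': array([ 0.20062696, -0.14923641,  0.10937925]), 'ft_torque': array([ 0.00727396,  0.01099893, -0.01198552]), 'gripper_force': 0.0, 'finger_gap': 94.04888891051023}
```

View pics/scene0.png

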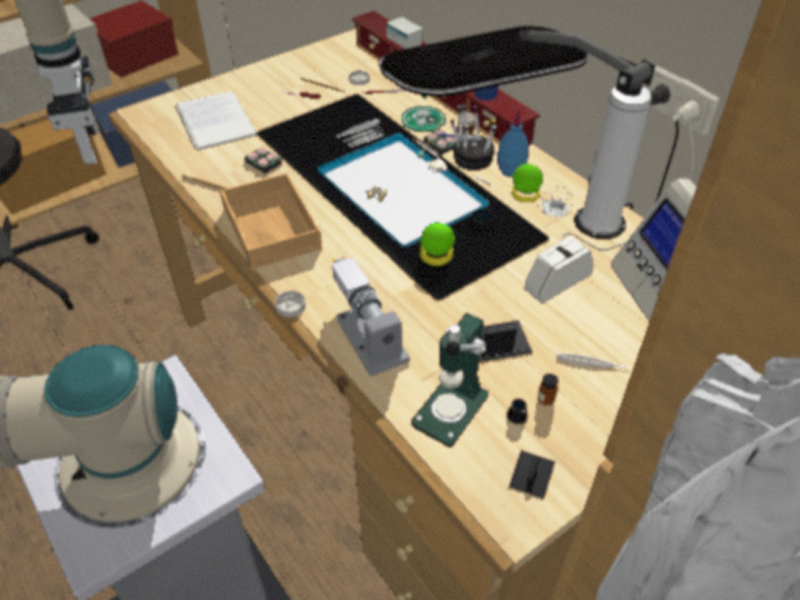

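View pics/top0.png

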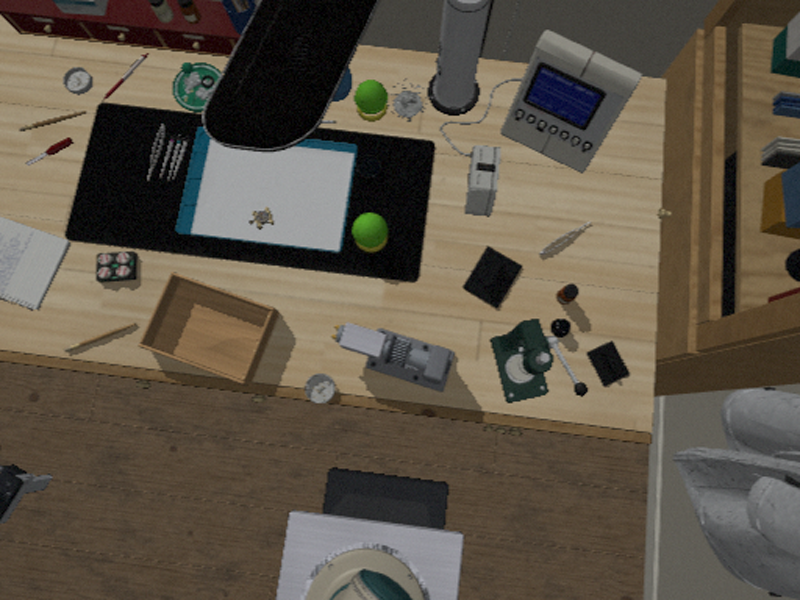

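```bash
cat > h.py <<'E'
import numpy as np,cv2
from workcell import status,eyes,ticket,robot
from scipy.spatial.transform import Rotation as Ro
C={n:eyes.calibration(n) for n in("scene","top")}
def ray(n,u,v):
    c=C[n];d=c["R"].T@np.linalg.solve(c["camera_matrix"],[u,v,1.]);return -c["R"].T@c["t"],d
def onz(n,u,v,z):
    o,d=ray(n,u,v);return o+d*(z-o[2])/d[2]
def proj(n,X):
    c=C[n];p=c["camera_matrix"]@(c["R"]@np.asarray(X,float)+c["t"]);return p[:2]/p[2]
E
python3 - <<'E'
import cv2,numpy as np
from h import *
t=cv2.imread("top_raw.png");s=cv2.imread("scene_raw.png")
def cr(im,x,y,w=80,h=60,k=5):
    o=cv2.resize(im[y:y+h,x:x+w],(400,300),interpolation=cv2.INTER_CUBIC)
    for i in range(0,w,10): cv2.putText(o,str(x+i),(i*k,8),0,.3,(0,0,255),1); cv2.line(o,(i*k,9),(i*k,13),(0,0,255),1)
    for j in range(10,h,10): cv2.putText(o,str(y+j),(0,j*k+3),0,.3,(0,0,255),1)
    return o
cv2.imwrite("pics/m1.png",np.vstack([np.hstack([cr(t,210,195),cr(t,280,150)]),np.hstack([cr(s,195,170),cr(s,280,190)])]))
def quad(im,n,x0,y0,x1,y1,thr,z):
    g=cv2.GaussianBlur(im[y0:y1,x0:x1].max(2),(3,3),0);m=(g<thr).astype(np.uint8)
    cs,_=cv2.findContours(m,0,1);
    c=max(cs,key=cv2.contourArea).reshape(-1,2)+[x0,y0]
    P=np.array([onz(n,*p,z)[:2] for p in c.astype(float)],np.float32)
    print(n,cv2.minAreaRect(P),cv2.minAreaRect(c.astype(np.float32)))
quad(t,"top",290,150,340,202,60,5)
quad(t,"top",370,212,410,252,60,5)
quad(s,"scene",300,195,345,240,60,5)
E
```

```text
top ((631.0585327148438, -164.4255828857422), (77.60995483398438, 97.22058868408203), 65.9734878540039) ((314.9092712402344, 177.15542602539062), (25.625436782836914, 30.736127853393555), 30.25643539428711)
top ((490.1675720214844, -397.94256591796875), (68.70728302001953, 52.86906814575195), 31.797883987426758) ((388.9000549316406, 232.30001831054688), (23.702320098876953, 17.441329956054688), 63.43495178222656)
scene ((605.2630004882812, -174.41348266601562), (126.10173034667969, 73.87945556640625), 36.95448684692383) ((314.79486083984375, 224.51339721679688), (29.424165725708008, 30.286909103393555), 2.602562189102173)
```

View pics/m1.png

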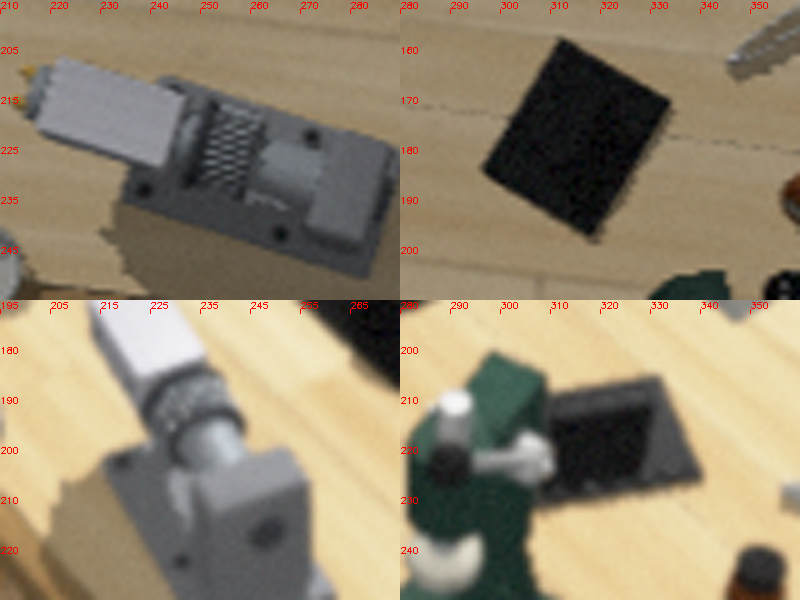

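```bash
python3 - <<'E'
from h import *
np.set_printoptions(precision=1,suppress=True)
def rect(n,pts,z):
    P=np.array([onz(n,*p,z)[:2] for p in pts]);c=P.mean(0)
    e=[P[(i+1)%4]-P[i] for i in range(4)]
    print(n,z,"c",c,"L",[round(float(np.hypot(*v)),1) for v in e],"ang",[round(float(np.degrees(np.arctan2(v[1],v[0]))),1) for v in e])
rect("top",[(222.4,206.6),(247.4,214),(242.6,228.4),(217,221)],93)
rect("top",[(243,210),(290,225),(283.6,250.4),(234.4,235.6)],14)
rect("top",np.array([(175,275),(277,312),(248,382),(141,345)])/1.5625,50)
rect("scene",np.array([(220,191),(285,175),(320,236),(250,262)])/1.5625,50)
rect("top",[(311.5,157.5),(333.8,170),(319,197.5),(296.5,184)],5)
# band edges on top of collar z~75+24
for p in [(247.5,219),(249,220),(251,222),(262,225.5)]: print(p,onz("top",*p,99))
# scene block corner near (far end): 
for p in [(232.5,187),(211,171)]: print(onz("scene",*p,93))
for p in [(315,177)]: print(onz("top",*p,5))
# scene cover corners
for p in [(331,205),(339.5,226),(308,232)]: print("cov",onz("scene",*p,5))
for p in np.array([(320,389),(370,240),(568,293),(560,327)])/1.5625: print(onz("top",*p,20))
E
```

```text
top 93 c [465.6  61.2] L [72.4, 41.8, 73.4, 42.4] ang [-99.4, 169.2, 81.1, -12.1]
top 14 c [449.2 -25.6] L [146.4, 76.8, 150.3, 79.9] ang [-100.7, 172.2, 80.5, -10.8]
top 50 c [457.5 348. ] L [207.2, 137.0, 210.8, 141.9] ang [-102.8, 167.2, 78.5, -14.2]
scene 50 c [452.3 342.6] L [142.5, 219.0, 148.2, 238.0] ang [-13.7, -102.2, 173.6, 76.6]
top 5 c [ 631.  -165.2] L [78.4, 98.6, 79.2, 96.9] ang [-113.5, 157.8, 65.2, -22.6]
(247.5, 219) [465.8  19.   99. ]
(249, 220) [463.6  14.5  99. ]
(251, 222) [458.8   8.4  99. ]
(262, 225.5) [453.1 -22.6  99. ]
[458.    7.9  93. ]
[445.3  96.6  93. ]
[ 631.3 -164.5    5. ]
cov [ 691.1 -149.1    5. ]
cov [ 656.2 -221.4    5. ]
cov [ 572.2 -185.4    5. ]
[373.5 134.3  20. ]
[671.   81.6  20. ]
[ 613.2 -310.3   20. ]
[ 545.3 -299.7   20. ]
```

Call:
arm_command --moves '[{"x":-34,"y":-34},{"x":-34,"y":-34},{"x":-34,"y":-34},{"x":-34,"y":-34},{"x":-34,"y":-34},{"x":-34,"y":-34},{"x":-34,"y":-34},{"x":-34,"y":-34},{"x":-34,"y":-34},{"x":-34,"y":-34},{"x":-34,"y":-34},{"x":-34,"y":-34}]' --hand 1

```text
schema error: expected keys x, y, z, rx, ry, rz
```

Call:
arm_command --moves '[{"rz":8},{"rz":8},{"rz":8},{"rz":8},{"rz":8},{"rz":8},{"rz":8},{"rz":8},{"rz":8},{"rz":7.4},{}]'

```text
schema error: expected keys x, y, z, rx, ry, rz
```

```bash
cat > go.py <<'E'
import sys
from h import *
np.set_printoptions(precision=2,suppress=True)
# go.py x y z heading : shift/turn in tool axes to TCP target with tool-x heading (deg), tool down
s=status.sense();R=Ro.from_rotvec(s["tool_rot"]);p=s["tool_pos"]
x,y,z,h=map(float,sys.argv[1:5]);a=np.radians(h)
T=np.array([[np.cos(a),np.sin(a),0],[np.sin(a),-np.cos(a),0],[0,0,-1]])
print("t",s["time"],"pos",p,"gap",s["finger_gap"],"F",s["contact_force"],"j",s["joints"])
print("shift",R.inv().apply(np.array([x,y,z])-p),"turn",np.degrees((R.inv()*Ro.from_matrix(T)).as_rotvec()))
E
python3 go.py 454 -5 130 80
```

```text
t 0.1 pos [202.24 537.73 204.7 ] gap 94.04888891051023 F [ 0.2  -0.15  0.11] j [ 1.09  0.28  1.51 -0.    1.36 -0.12]
shift [-426.76 -419.2    75.29] turn [-0.08  0.05 79.38]
```

All six keys are needed in each row.

Call:
arm_command --moves '[{"x":-35,"y":-35,"z":0,"rx":0,"ry":0,"rz":0},{"x":-35,"y":-35,"z":0,"rx":0,"ry":0,"rz":0},{"x":-35,"y":-35,"z":0,"rx":0,"ry":0,"rz":0},{"x":-35,"y":-35,"z":0,"rx":0,"ry":0,"rz":0},{"x":-35,"y":-35,"z":0,"rx":0,"ry":0,"rz":0},{"x":-35,"y":-35,"z":0,"rx":0,"ry":0,"rz":0},{"x":-35,"y":-35,"z":0,"rx":0,"ry":0,"rz":0},{"x":-35,"y":-35,"z":0,"rx":0,"ry":0,"rz":0},{"x":-35,"y":-35,"z":0,"rx":0,"ry":0,"rz":0},{"x":-35,"y":-35,"z":0,"rx":0,"ry":0,"rz":0},{"x":-35,"y":-35,"z":0,"rx":0,"ry":0,"rz":0},{"x":-35,"y":-35,"z":0,"rx":0,"ry":0,"rz":0}]' --hand 1

```text
time: 1.3
tool_pos: [447.9, -4.7, 205.4]
tool_rot: [0.563, 3.091, 0.001]
contact_force: [0.4, 0.5, 0.7]
finger_gap: 94.1
gripper_force: 0.0
```

Call:
arm_command --moves '[{"x":0,"y":0,"z":0,"rx":0,"ry":0,"rz":8},{"x":0,"y":0,"z":0,"rx":0,"ry":0,"rz":8},{"x":0,"y":0,"z":0,"rx":0,"ry":0,"rz":8},{"x":0,"y":0,"z":0,"rx":0,"ry":0,"rz":8},{"x":0,"y":0,"z":0,"rx":0,"ry":0,"rz":8},{"x":0,"y":0,"z":0,"rx":0,"ry":0,"rz":8},{"x":0,"y":0,"z":0,"rx":0,"ry":0,"rz":8},{"x":0,"y":0,"z":0,"rx":0,"ry":0,"rz":8},{"x":0,"y":0,"z":0,"rx":0,"ry":0,"rz":8},{"x":0,"y":0,"z":0,"rx":0,"ry":0,"rz":7.5},{"x":0,"y":0,"z":0,"rx":0,"ry":0,"rz":0}]'

```text
time: 2.4
tool_pos: [447.4, -2.7, 205.1]
tool_rot: [-2.408, -2.017, 0.001]
contact_force: [0.1, 0.0, -0.2]
finger_gap: 94.0
gripper_force: 0.0
```

```bash
python3 go.py 454 -5 130 80
```

```text
t 2.4 pos [447.38  -2.73 205.13] gap 93.98490509643892 F [ 0.15  0.01 -0.19] j [-0.16  0.08  1.75  0.    1.31  0.01]
shift [-1.08  6.97 75.13] turn [-0.04 -0.   -0.1 ]
```

Call:
arm_command --moves '[{"x":-1,"y":7,"z":25,"rx":0,"ry":0,"rz":0},{"x":0,"y":0,"z":25,"rx":0,"ry":0,"rz":0},{"x":0,"y":0,"z":25,"rx":0,"ry":0,"rz":0},{"x":0,"y":0,"z":25,"rx":0,"ry":0,"rz":0},{"x":0,"y":0,"z":25,"rx":0,"ry":0,"rz":0},{"x":0,"y":0,"z":24,"rx":0,"ry":0,"rz":0},{"x":0,"y":0,"z":0,"rx":0,"ry":0,"rz":0}]'

```text
time: 3.1
tool_pos: [451.5, -4.5, 53.9]
tool_rot: [-2.402, -2.016, 0.007]
contact_force: [0.2, 0.9, -0.3]
finger_gap: 94.4
gripper_force: 0.0
```

```bash
python3 go.py 454 -5 56 80; python3 - <<'E'
from h import *
t=eyes.snapshot("top")[:,:,::-1];s=eyes.snapshot("scene")[:,:,::-1]
cv2.imwrite("pics/m2.png",np.hstack([cv2.resize(im[y:y+90,x:x+75],(400,480),interpolation=cv2.INTER_CUBIC) for im,x,y in((t,210,175),(s,190,140))]))
E
```

```text
t 3.1 pos [451.5   -4.54  53.86] gap 94.36877706561769 F [ 0.19  0.95 -0.29] j [-0.16  0.24  1.98  0.    0.92  0.01]
shift [-0.02  2.53 -2.16] turn [-0.41  0.    0.03]
```

View pics/m2.png

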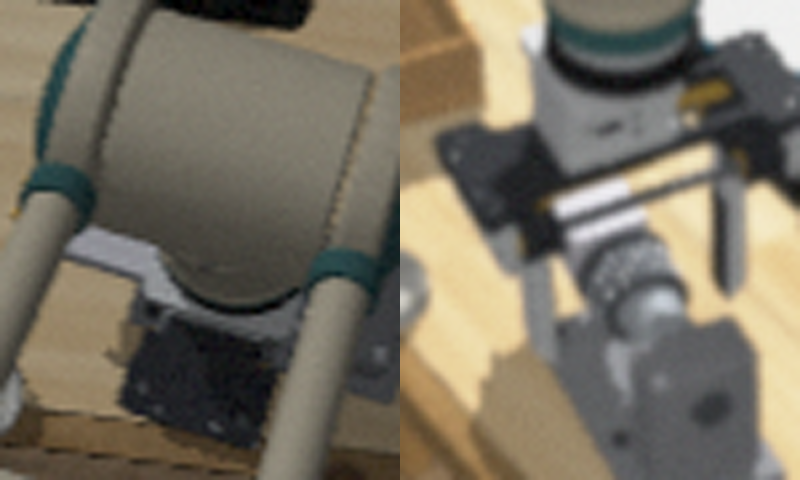

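The gripper straddles the knurled collar (right crop about (630,270)), with a finger on each side. Now I'll close it.

Call:
arm_command --moves '[{"x":0,"y":1,"z":-1,"rx":0,"ry":0,"rz":0},{"x":0,"y":0,"z":0,"rx":0,"ry":0,"rz":0},{"x":0,"y":0,"z":0,"rx":0,"ry":0,"rz":0},{"x":0,"y":0,"z":0,"rx":0,"ry":0,"rz":0},{"x":0,"y":0,"z":0,"rx":0,"ry":0,"rz":0},{"x":0,"y":0,"z":0,"rx":0,"ry":0,"rz":0},{"x":0,"y":0,"z":0,"rx":0,"ry":0,"rz":0},{"x":0,"y":0,"z":0,"rx":0,"ry":0,"rz":0}]' --hand 0

```text
time: 4.0
tool_pos: [454.2, -4.9, 57.4]
tool_rot: [-2.407, -2.016, 0.002]
contact_force: [-4.4, 0.9, 5.0]
finger_gap: 47.5
gripper_force: 30.0
```

```bash
python3 go.py 454 -5 56 80
```

```text
t 4.0 pos [454.21  -4.92  57.43] gap 47.453041876124345 F [-4.37  0.9   4.98] j [-0.16  0.24  1.97  0.    0.93  0.01]
shift [-0.12 -0.18  1.43] turn [-0.13 -0.   -0.11]
```

Call:
arm_command --moves '[{"x":-3,"y":0,"z":0,"rx":0,"ry":0,"rz":0},{"x":-3,"y":0,"z":0,"rx":0,"ry":0,"rz":0},{"x":-3,"y":0,"z":0,"rx":0,"ry":0,"rz":0},{"x":-3,"y":0,"z":0,"rx":0,"ry":0,"rz":0},{"x":-2,"y":0,"z":0,"rx":0,"ry":0,"rz":0},{"x":0,"y":0,"z":0,"rx":0,"ry":0,"rz":0},{"x":0,"y":0,"z":0,"rx":0,"ry":0,"rz":0},{"x":0,"y":0,"z":0,"rx":0,"ry":0,"rz":0},{"x":0,"y":0,"z":0,"rx":0,"ry":0,"rz":0},{"x":0,"y":0,"z":0,"rx":0,"ry":0,"rz":0},{"x":0,"y":0,"z":0,"rx":0,"ry":0,"rz":0},{"x":0,"y":0,"z":0,"rx":0,"ry":0,"rz":0}]'

```text
time: 5.2
tool_pos: [452.0, -16.8, 57.5]
tool_rot: [-2.407, -2.012, -0.003]
contact_force: [-2.6, 7.1, 5.3]
finger_gap: 47.8
gripper_force: 30.0
```

```bash
python3 go.py 454 -5 56 80; python3 - <<'E'
from h import *
t=eyes.snapshot("top")[:,:,::-1];s=eyes.snapshot("scene")[:,:,::-1]
cv2.imwrite("pics/m3.png",np.hstack([cv2.resize(im[y:y+90,x:x+75],(400,480),interpolation=cv2.INTER_CUBIC) for im,x,y in((t,205,165),(s,190,140))]))
E
```

```text
t 5.2 pos [452.05 -16.76  57.45] gap 47.78325073475199 F [-2.56  7.12  5.32] j [-0.19  0.24  1.98  0.    0.93 -0.02]
shift [11.91 -0.16  1.5 ] turn [-0.13 -0.23 -0.2 ]
```

View pics/m3.png

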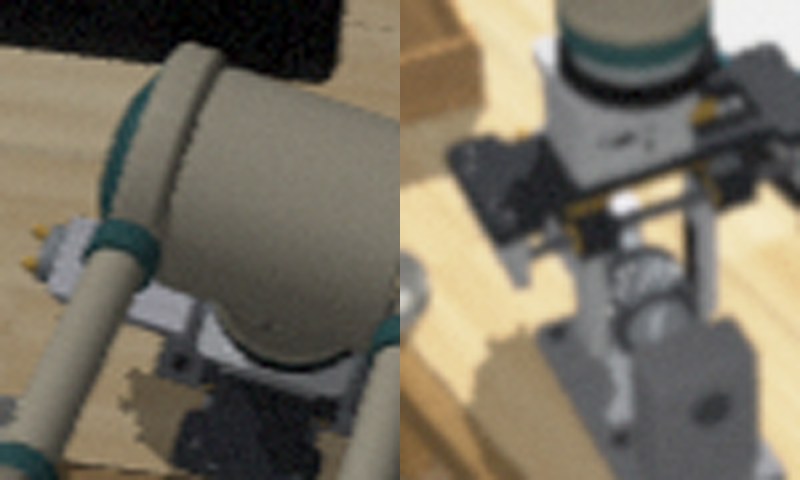

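Call:
arm_command --moves '[{"x":-1.5,"y":0,"z":0,"rx":0,"ry":0,"rz":0},{"x":-1,"y":0,"z":0,"rx":0,"ry":0,"rz":0},{"x":0,"y":0,"z":0,"rx":0,"ry":0,"rz":0},{"x":0,"y":0,"z":0,"rx":0,"ry":0,"rz":0},{"x":0,"y":0,"z":0,"rx":0,"ry":0,"rz":0},{"x":0,"y":0,"z":0,"rx":0,"ry":0,"rz":0},{"x":0,"y":0,"z":0,"rx":0,"ry":0,"rz":0},{"x":0,"y":0,"z":0,"rx":0,"ry":0,"rz":0}]'

```text
time: 6.1
tool_pos: [451.6, -19.1, 57.4]
tool_rot: [-2.407, -2.012, -0.003]
contact_force: [-3.0, 7.5, 5.3]
finger_gap: 47.8
gripper_force: 30.0
```

Call:
arm_command --moves '[{"x":0,"y":0,"z":0,"rx":0,"ry":0,"rz":0},{"x":0,"y":0,"z":0,"rx":0,"ry":0,"rz":0},{"x":0,"y":0,"z":0,"rx":0,"ry":0,"rz":0},{"x":0,"y":0,"z":0,"rx":0,"ry":0,"rz":0},{"x":0,"y":0,"z":0,"rx":0,"ry":0,"rz":0},{"x":0,"y":0,"z":0,"rx":0,"ry":0,"rz":0}]' --hand 1

```text
time: 6.7
tool_pos: [452.6, -21.5, 57.4]
tool_rot: [2.409, 2.017, 0.0]
contact_force: [0.2, -0.1, 0.1]
finger_gap: 92.0
gripper_force: 0.0
```

```bash
python3 go.py 467.3 71 75 80; python3 - <<'E'
from h import *
t=eyes.snapshot("top")[:,:,::-1];s=eyes.snapshot("scene")[:,:,::-1]
cv2.imwrite("t4.png",t);cv2.imwrite("s4.png",s)
for d in (35,40,45,50): print(d, proj("top",[458.6+.174*(d+56),21.8+.985*(d+56),75]),proj("scene",[458.6+.174*(d+56),21.8+.985*(d+56),75]))
E
```

```text
t 6.7 pos [452.62 -21.53  57.41] gap 91.95607024192901 F [ 0.18 -0.14  0.12] j [-0.2   0.24  1.98  0.    0.93 -0.02]
shift [ 93.67  -1.81 -17.59] turn [ 0.01 -0.   -0.12]
35 [215.54014425 212.99552238] [217.0983512  168.51307873]
40 [213.85192583 212.47479711] [216.41572712 167.45718283]
45 [212.16465917 211.95436541] [215.73612785 166.40596578]
50 [210.47834347 211.43422702] [215.05953335 165.35939655]
```

Call:
arm_command --moves '[{"x":0,"y":-2,"z":-25,"rx":0,"ry":0,"rz":0},{"x":0,"y":0,"z":-30,"rx":0,"ry":0,"rz":0},{"x":30,"y":0,"z":0,"rx":0,"ry":0,"rz":0},{"x":34,"y":0,"z":0,"rx":0,"ry":0,"rz":0},{"x":30,"y":0,"z":0,"rx":0,"ry":0,"rz":0},{"x":0,"y":0,"z":0,"rx":0,"ry":0,"rz":0},{"x":0,"y":0,"z":25,"rx":0,"ry":0,"rz":0},{"x":0,"y":0,"z":25,"rx":0,"ry":0,"rz":0},{"x":0,"y":0,"z":0,"rx":0,"ry":0,"rz":0}]'

```text
time: 7.7
tool_pos: [464.1, 70.8, 60.0]
tool_rot: [-2.405, -2.014, 0.009]
contact_force: [-0.0, 0.2, 0.1]
finger_gap: 94.0
gripper_force: 0.0
```

```bash
python3 go.py 467.3 71 62 80; python3 - <<'E'
import cv2,numpy as np
t=cv2.imread("top_raw.png");s=cv2.imread("scene_raw.png")
def cr(im,x,y,w=100,h=100,k=4):
    o=cv2.resize(im[y:y+h,x:x+w],(w*k,h*k),interpolation=cv2.INTER_CUBIC)
    for i in range(0,w,10): cv2.putText(o,str(x+i),(i*k,8),0,.3,(0,0,255),1); cv2.line(o,(i*k,9),(i*k,13),(0,0,255),1)
    for j in range(10,h,10): cv2.putText(o,str(y+j),(0,j*k+3),0,.3,(0,0,255),1)
    return o
cv2.imwrite("pics/m5.png",np.hstack([cr(t,85,160),cr(s,120,85)]))
E
```

```text
t 7.7 pos [464.07  70.83  60.  ] gap 94.04913138847249 F [-0.03  0.17  0.1 ] j [ 0.    0.26  1.94 -0.    0.95  0.18]
shift [ 0.73  3.14 -2.02] turn [-0.38  0.1  -0.11]
```

View pics/m5.png

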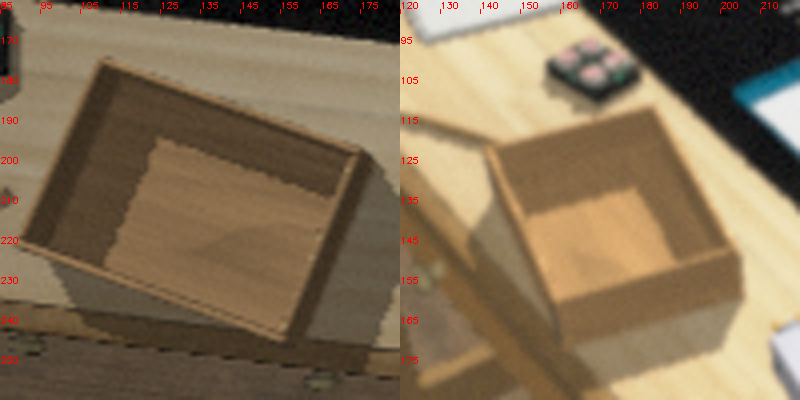

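Call:
arm_command --moves '[{"x":0,"y":1,"z":-1,"rx":0,"ry":0,"rz":0},{"x":0,"y":0,"z":0,"rx":0,"ry":0,"rz":0},{"x":0,"y":0,"z":0,"rx":0,"ry":0,"rz":0},{"x":0,"y":0,"z":0,"rx":0,"ry":0,"rz":0},{"x":0,"y":0,"z":0,"rx":0,"ry":0,"rz":0},{"x":0,"y":0,"z":0,"rx":0,"ry":0,"rz":0},{"x":0,"y":0,"z":0,"rx":0,"ry":0,"rz":0},{"x":0,"y":0,"z":0,"rx":0,"ry":0,"rz":0}]' --hand 0

```text
time: 8.5
tool_pos: [468.1, 71.4, 63.6]
tool_rot: [2.408, 2.017, 0.0]
contact_force: [-0.9, 0.1, 1.0]
finger_gap: 43.4
gripper_force: 30.0
```

```bash
python3 go.py 467.3 71 62 80; python3 - <<'E'
from h import *
np.set_printoptions(precision=1,suppress=True)
def rect(n,pts,z):
    P=np.array([onz(n,*p,z)[:2] for p in pts]);c=P.mean(0)
    e=[P[(i+1)%4]-P[i] for i in range(4)]
    print(n,z,"c",c,"L",[round(float(np.hypot(*v)),1) for v in e],"ang",[round(float(np.degrees(np.arctan2(v[1],v[0]))),1) for v in e])
    print(cv2.minAreaRect(P.astype(np.float32)))
rect("top",[(110.75,174.5),(178,198.75),(155.75,245.5),(90,220.75)],50)
rect("scene",[(142,122),(183.75,111.25),(205.5,147.5),(160,160.75)],50)
E
```

```text
t 8.5 pos [468.14  71.35  63.62] gap 43.448603875774445 F [-0.9   0.13  0.97] j [0.   0.26 1.93 0.   0.96 0.18]
shift [-0.49 -0.77  1.62] turn [ 0.02 -0.01 -0.11]
top 50 c [458.3 350.8] L [213.5, 145.9, 204.7, 144.8] ang [-102.7, 164.2, 77.1, -12.4]
((457.7377014160156, 349.16796875), (213.4652557373047, 145.69601440429688), 77.30799102783203)
scene 50 c [461.1 352.5] L [144.0, 206.4, 146.4, 207.9] ang [-12.7, -101.6, 167.9, 77.8]
((461.53009033203125, 352.8427734375), (207.92822265625, 146.44395446777344), 77.88626861572266)
```

Call:
arm_command --moves '[{"x":6,"y":0,"z":0,"rx":0,"ry":0,"rz":0},{"x":8,"y":0,"z":0,"rx":0,"ry":0,"rz":0},{"x":10,"y":0,"z":0,"rx":0,"ry":0,"rz":0},{"x":10,"y":0,"z":0,"rx":0,"ry":0,"rz":0},{"x":10,"y":0,"z":0,"rx":0,"ry":0,"rz":0},{"x":10,"y":0,"z":0,"rx":0,"ry":0,"rz":0},{"x":6,"y":0,"z":0,"rx":0,"ry":0,"rz":0},{"x":0,"y":0,"z":-10,"rx":0,"ry":0,"rz":0},{"x":0,"y":0,"z":-20,"rx":0,"ry":0,"rz":0},{"x":0,"y":0,"z":-20,"rx":0,"ry":0,"rz":0},{"x":0,"y":0,"z":0,"rx":0,"ry":0,"rz":0}]'

```text
time: 9.6
tool_pos: [481.0, 130.5, 116.5]
tool_rot: [2.406, 2.014, 0.009]
contact_force: [1.0, 0.8, -2.5]
finger_gap: 43.8
gripper_force: 30.0
```

```bash
python3 go.py 462.5 364.5 112 77.5; python3 - <<'E'
from h import *
t=eyes.snapshot("top")[:,:,::-1];s=eyes.snapshot("scene")[:,:,::-1]
cv2.imwrite("pics/m6.png",np.hstack([cv2.resize(im[y:y+120,x:x+100],(400,480),interpolation=cv2.INTER_CUBIC) for im,x,y in((t,180,165),(s,170,110))]))
E
```

```text
t 9.6 pos [480.98 130.49 116.47] gap 43.76684837742609 F [ 1.01  0.78 -2.46] j [ 0.13  0.23  1.81 -0.    1.1   0.3 ]
shift [227.11 -59.35   4.5 ] turn [ 0.36 -0.11  2.38]
```

View pics/m6.png

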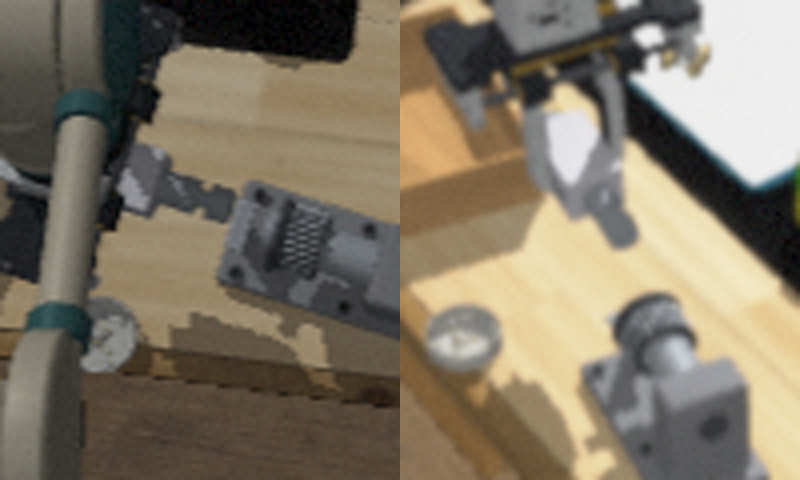

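The holder is clear of the socket (shank at about (615,225) in the right crop) and the collar has sprung home. Next I'll carry it over the tray.

Call:
arm_command --moves '[{"x":28,"y":-7.4,"z":0,"rx":0,"ry":0,"rz":0},{"x":28,"y":-7.4,"z":0,"rx":0,"ry":0,"rz":0},{"x":28,"y":-7.4,"z":0,"rx":0,"ry":0,"rz":0},{"x":28,"y":-7.4,"z":0,"rx":0,"ry":0,"rz":0},{"x":28,"y":-7.4,"z":0,"rx":0,"ry":0,"rz":0},{"x":28,"y":-7.4,"z":0,"rx":0,"ry":0,"rz":0},{"x":28,"y":-7.4,"z":0,"rx":0,"ry":0,"rz":0},{"x":28,"y":-7.4,"z":0,"rx":0,"ry":0,"rz":0},{"x":0,"y":0,"z":0,"rx":0,"ry":0,"rz":2.5},{"x":0,"y":0,"z":0,"rx":0,"ry":0,"rz":0},{"x":0,"y":0,"z":0,"rx":0,"ry":0,"rz":0}]'

```text
time: 10.8
tool_pos: [458.9, 360.5, 112.3]
tool_rot: [-2.451, -1.965, 0.004]
contact_force: [-0.9, -1.1, -3.7]
finger_gap: 43.8
gripper_force: 30.0
```

```bash
python3 go.py 462.5 364.5 13 77.5; python3 - <<'E'
from h import *
t=eyes.snapshot("top")[:,:,::-1];s=eyes.snapshot("scene")[:,:,::-1]
cv2.imwrite("pics/m7.png",np.hstack([cv2.resize(im[y:y+120,x:x+100],(400,480),interpolation=cv2.INTER_CUBIC) for im,x,y in((t,80,145),(s,120,60))]))
E
```

```text
t 10.8 pos [458.89 360.47 112.31] gap 43.76017199319274 F [-0.88 -1.14 -3.71] j [ 0.55  0.36  1.63 -0.    1.16  0.77]
shift [ 4.92  2.8  99.3 ] turn [-0.09  0.11 -0.07]
```

View pics/m7.png

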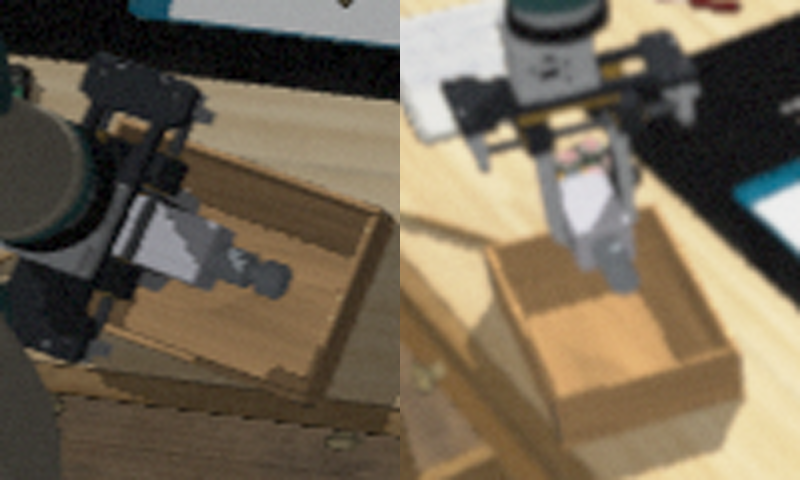

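The holder hangs level over the tray with its shank towards the stand, and it lies along the tray's length. I'll lower it.

Call:
arm_command --moves '[{"x":5,"y":2.5,"z":18,"rx":0,"ry":0,"rz":0},{"x":0,"y":0,"z":18,"rx":0,"ry":0,"rz":0},{"x":0,"y":0,"z":18,"rx":0,"ry":0,"rz":0},{"x":0,"y":0,"z":18,"rx":0,"ry":0,"rz":0},{"x":0,"y":0,"z":14,"rx":0,"ry":0,"rz":0},{"x":0,"y":0,"z":6,"rx":0,"ry":0,"rz":0},{"x":0,"y":0,"z":2,"rx":0,"ry":0,"rz":0},{"x":0,"y":0,"z":0,"rx":0,"ry":0,"rz":0},{"x":0,"y":0,"z":0,"rx":0,"ry":0,"rz":0}]'

```text
time: 11.8
tool_pos: [463.8, 365.9, 20.3]
tool_rot: [2.452, 1.964, 0.003]
contact_force: [0.1, 0.2, -2.9]
finger_gap: 43.6
gripper_force: 30.0
```

```bash
python3 go.py 462.5 364.5 12.6 77.5
```

```text
t 11.8 pos [463.84 365.93  20.29] gap 43.60659384395596 F [ 0.09  0.23 -2.93] j [0.55 0.45 1.73 0.   0.96 0.77]
shift [-1.7  -1.01  7.69] turn [ 0.07 -0.07 -0.12]
```

Call:
arm_command --moves '[{"x":0,"y":0,"z":3,"rx":0,"ry":0,"rz":0},{"x":0,"y":0,"z":2,"rx":0,"ry":0,"rz":0},{"x":0,"y":0,"z":2,"rx":0,"ry":0,"rz":0},{"x":0,"y":0,"z":0,"rx":0,"ry":0,"rz":0},{"x":0,"y":0,"z":0,"rx":0,"ry":0,"rz":0}]'

```text
time: 12.3
tool_pos: [463.5, 365.4, 13.9]
tool_rot: [2.451, 1.964, 0.001]
contact_force: [-0.5, -2.6, 3.5]
finger_gap: 43.6
gripper_force: 30.0
```

```bash
python3 go.py 462.5 364.5 12.6 77.5
```

```text
t 12.3 pos [463.48 365.35  13.86] gap 43.62542355357764 F [-0.54 -2.64  3.5 ] j [ 0.55  0.46  1.74 -0.    0.94  0.77]
shift [-1.05 -0.77  1.26] turn [ 0.06 -0.01 -0.09]
```

Call:
arm_command --moves '[{"x":0,"y":0,"z":0.5,"rx":0,"ry":0,"rz":0},{"x":0,"y":0,"z":0,"rx":0,"ry":0,"rz":0},{"x":0,"y":0,"z":0,"rx":0,"ry":0,"rz":0},{"x":0,"y":0,"z":0,"rx":0,"ry":0,"rz":0}]' --hand 0.64

```text
time: 12.7
tool_pos: [463.2, 365.8, 11.9]
tool_rot: [-2.452, -1.964, -0.0]
contact_force: [-0.2, -0.1, -0.7]
finger_gap: 60.2
gripper_force: 0.0
```

Call:
arm_command --moves '[{"x":0,"y":0,"z":-10,"rx":0,"ry":0,"rz":0},{"x":0,"y":0,"z":-30,"rx":0,"ry":0,"rz":0},{"x":0,"y":0,"z":-40,"rx":0,"ry":0,"rz":0},{"x":0,"y":0,"z":-40,"rx":0,"ry":0,"rz":0},{"x":0,"y":0,"z":-30,"rx":0,"ry":0,"rz":0},{"x":0,"y":0,"z":0,"rx":0,"ry":0,"rz":0}]'

```text
time: 13.3
tool_pos: [466.0, 367.5, 167.8]
tool_rot: [2.451, 1.963, 0.017]
contact_force: [0.4, 0.6, -0.3]
finger_gap: 60.1
gripper_force: 0.0
```

```bash
python3 go.py 631 -165 165 66.5
```

```text
t 13.3 pos [465.98 367.48 167.78] gap 60.12927350397503 F [ 0.42  0.61 -0.3 ] j [0.55 0.32 1.54 0.   1.27 0.77]
shift [-483.63  277.26    1.2 ] turn [ 0.4  -0.48 10.89]
```

```bash
python3 - <<'E'
from h import *
np.set_printoptions(precision=1,suppress=True)
M={}
for n,f,(x0,y0,x1,y1) in(("top","top_raw.png",(310,200,362,262)),("scene","scene_raw.png",(262,198,318,285))):
    im=cv2.imread(f).astype(int);g=(im[:,:,1]>im[:,:,2]+12)&(im.max(2)<140)
    m=np.zeros(g.shape,bool);m[y0:y1,x0:x1]=g[y0:y1,x0:x1];M[n]=m;ys,xs=np.nonzero(m);print(n,m.sum(),xs.min(),xs.max(),ys.min(),ys.max())
for z in range(0,220,15):
    G=np.array([(x,y,z) for x in range(350,700,4) for y in range(-350,-80,4)],float)
    ok=np.ones(len(G),bool)
    for n in M:
        c=C[n];p=(G@c["R"].T+c["t"])@c["camera_matrix"].T;p=np.rint(p[:,:2]/p[:,2:]).astype(int)
        i=(p[:,0]>=0)&(p[:,0]<512)&(p[:,1]>=0)&(p[:,1]<384);ok&=i;ok[i]&=M[n][p[i,1],p[i,0]]
    if ok.any(): print(z,ok.sum(),G[ok].min(0)[:2],G[ok].max(0)[:2])
# white knob on top / silver arm
E
```

```text
top 700 315 353 205 256
scene 1232 264 311 201 284
0 181 [ 402. -278.] [ 538. -186.]
15 209 [ 398. -282.] [ 530. -190.]
30 155 [ 402. -278.] [ 526. -174.]
45 123 [ 402. -278.] [ 526. -170.]
60 107 [ 402. -278.] [ 530. -170.]
75 112 [ 406. -274.] [ 530. -166.]
90 102 [ 406. -270.] [ 522. -174.]
105 82 [ 410. -266.] [ 514. -170.]
120 82 [ 410. -262.] [ 518. -174.]
135 63 [ 446. -258.] [ 526. -186.]
150 79 [ 434. -258.] [ 526. -194.]
165 82 [ 430. -250.] [ 522. -194.]
180 84 [ 430. -242.] [ 518. -198.]
195 38 [ 442. -238.] [ 506. -210.]
210 15 [ 438. -242.] [ 494. -218.]
```

Call:
arm_command --moves '[{"x":0,"y":0,"z":0,"rx":0,"ry":0,"rz":-7.9},{"x":0,"y":0,"z":0,"rx":0,"ry":0,"rz":-7.9},{"x":0,"y":0,"z":0,"rx":0,"ry":0,"rz":-7.9},{"x":0,"y":0,"z":0,"rx":0,"ry":0,"rz":-7.9},{"x":0,"y":0,"z":0,"rx":0,"ry":0,"rz":-7.9},{"x":0,"y":0,"z":0,"rx":0,"ry":0,"rz":-7.9},{"x":0,"y":0,"z":0,"rx":0,"ry":0,"rz":-7.9},{"x":0,"y":0,"z":0,"rx":0,"ry":0,"rz":-7.9},{"x":0,"y":0,"z":0,"rx":0,"ry":0,"rz":-7.9},{"x":0,"y":0,"z":0,"rx":0,"ry":0,"rz":-7.9},{"x":0,"y":0,"z":0,"rx":0,"ry":0,"rz":0}]'

```text
time: 14.4
tool_pos: [462.5, 365.2, 161.1]
tool_rot: [-0.643, -3.074, 0.002]
contact_force: [0.1, 0.8, -0.2]
finger_gap: 60.1
gripper_force: 0.0
```

```bash
python3 go.py 631 -165 165 156.7; python3 - <<'E'
from h import *
def tri(a,b):
    o1,d1=ray("top",*a);o2,d2=ray("scene",*b);s=np.linalg.lstsq(np.c_[d1,-d2],o2-o1,rcond=None)[0]
    p,q=o1+d1*s[0],o2+d2*s[1];print((p+q)/2,np.linalg.norm(p-q))
tri((345,205),(297.5,201)); tri((345,205),(308,206))
E
```

```text
t 14.4 pos [462.54 365.25 161.06] gap 60.05741468794129 F [ 0.06  0.85 -0.18] j [ 0.55  0.33  1.54  0.    1.27 -0.61]
shift [-366.88 -418.27   -3.71] turn [-0.08 -0.06 -0.33]
[ 507.59836485 -215.43616698  202.610619  ] 21.589082117475332
[ 521.26271571 -225.14564321  180.11884147] 1.301254457220726
```

Call:
arm_command --moves '[{"x":-30,"y":-35,"z":0,"rx":0,"ry":0,"rz":0},{"x":-30,"y":-35,"z":0,"rx":0,"ry":0,"rz":0},{"x":-30,"y":-35,"z":0,"rx":0,"ry":0,"rz":0},{"x":-30,"y":-35,"z":0,"rx":0,"ry":0,"rz":0},{"x":-31,"y":-35,"z":0,"rx":0,"ry":0,"rz":0},{"x":-31,"y":-35,"z":0,"rx":0,"ry":0,"rz":0},{"x":-31,"y":-35,"z":0,"rx":0,"ry":0,"rz":0},{"x":-31,"y":-35,"z":0,"rx":0,"ry":0,"rz":0},{"x":-31,"y":-35,"z":0,"rx":0,"ry":0,"rz":0},{"x":-31,"y":-35,"z":0,"rx":0,"ry":0,"rz":0},{"x":-31,"y":-34,"z":0,"rx":0,"ry":0,"rz":0},{"x":-30,"y":-34,"z":0,"rx":0,"ry":0,"rz":0}]'

```text
time: 15.6
tool_pos: [632.0, -166.2, 161.3]
tool_rot: [-0.649, -3.073, -0.001]
contact_force: [1.1, -0.2, 0.2]
finger_gap: 60.3
gripper_force: 0.0
```

Call:
arm_command --moves '[{"x":0,"y":0,"z":20,"rx":0,"ry":0,"rz":0},{"x":0,"y":0,"z":20,"rx":0,"ry":0,"rz":0},{"x":0,"y":0,"z":20,"rx":0,"ry":0,"rz":0},{"x":0,"y":0,"z":0,"rx":0,"ry":0,"rz":0},{"x":0,"y":0,"z":0,"rx":0,"ry":0,"rz":0}]'

```text
time: 16.1
tool_pos: [631.7, -164.3, 101.6]
tool_rot: [-0.645, -3.073, -0.0]
contact_force: [0.5, -0.5, 0.6]
finger_gap: 60.1
gripper_force: 0.0
```

```bash
python3 go.py 631 -165 8 156.7; python3 - <<'E'
from h import *
t=eyes.snapshot("top")[:,:,::-1];s=eyes.snapshot("scene")[:,:,::-1]
cv2.imwrite("t9.png",t)
cv2.imwrite("pics/m9.png",np.hstack([cv2.resize(im[y:y+120,x:x+100],(400,480),interpolation=cv2.INTER_CUBIC) for im,x,y in((t,90,150),(s,255,140))]))
E
```

```text
t 16.1 pos [ 631.69 -164.25  101.59] gap 60.10773933917045 F [ 0.53 -0.47  0.63] j [-0.36  0.46  1.48  0.    1.2  -1.52]
shift [ 0.21 -0.96 93.59] turn [ 0.   -0.07 -0.41]
```

View pics/m9.png

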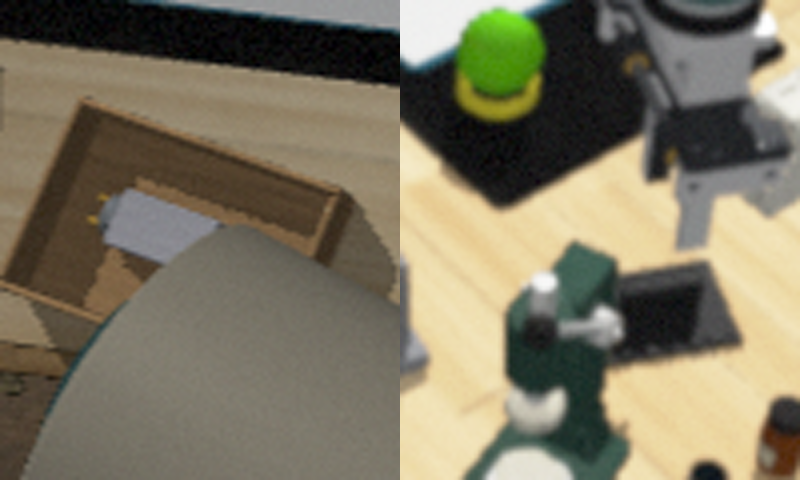

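The holder lies in the tray (block at about (160,225) in the left crop). The gripper stands over the larger cover, beside the press and clear of it. I'll go down to the rib.

Call:
arm_command --moves '[{"x":0,"y":-1,"z":20,"rx":0,"ry":0,"rz":0},{"x":0,"y":0,"z":20,"rx":0,"ry":0,"rz":0},{"x":0,"y":0,"z":20,"rx":0,"ry":0,"rz":0},{"x":0,"y":0,"z":15,"rx":0,"ry":0,"rz":0},{"x":0,"y":0,"z":10,"rx":0,"ry":0,"rz":0},{"x":0,"y":0,"z":5,"rx":0,"ry":0,"rz":0},{"x":0,"y":0,"z":0,"rx":0,"ry":0,"rz":0},{"x":0,"y":0,"z":0,"rx":0,"ry":0,"rz":0}]'

```text
time: 17.0
tool_pos: [632.3, -165.5, 12.9]
tool_rot: [0.643, 3.073, -0.0]
contact_force: [0.3, -0.9, -0.6]
finger_gap: 60.3
gripper_force: 0.0
```

```bash
python3 go.py 631 -165 9 156.7; python3 - <<'E'
from h import *
# block in tray from t9: light grey top face at z=42
im=cv2.imread("t9.png").astype(int)[190:225,110:150]
m=(im[:,:,0]>im[:,:,2]-5)&(im.min(2)>110)
ys,xs=np.nonzero(m);pts=np.c_[xs+110,ys+190].astype(float)
P=np.array([onz("top",*p,42)[:2] for p in pts],np.float32);print(len(P),cv2.minAreaRect(P))
E
```

```text
t 17.0 pos [ 632.3  -165.54   12.87] gap 60.32668668276147 F [ 0.25 -0.86 -0.64] j [-0.36  0.54  1.59  0.    1.01 -1.52]
shift [ 1.42 -0.03  3.87] turn [ 0.01  0.1  -0.32]
308 ((465.1700439453125, 369.48980712890625), (80.05277252197266, 41.26677322387695), 77.48475646972656)
```

Call:
arm_command --moves '[{"x":1,"y":0,"z":3,"rx":0,"ry":0,"rz":0},{"x":0,"y":0,"z":0,"rx":0,"ry":0,"rz":0}]'

```text
time: 17.2
tool_pos: [630.6, -164.8, 9.2]
tool_rot: [0.643, 3.075, 0.0]
contact_force: [0.3, -0.0, 0.5]
finger_gap: 60.3
gripper_force: 0.0
```

Call:
arm_command --moves '[{"x":0,"y":0,"z":0,"rx":0,"ry":0,"rz":0},{"x":0,"y":0,"z":0,"rx":0,"ry":0,"rz":0},{"x":0,"y":0,"z":0,"rx":0,"ry":0,"rz":0},{"x":0,"y":0,"z":0,"rx":0,"ry":0,"rz":0},{"x":0,"y":0,"z":0,"rx":0,"ry":0,"rz":0},{"x":0,"y":0,"z":0,"rx":0,"ry":0,"rz":0},{"x":0,"y":0,"z":0,"rx":0,"ry":0,"rz":0},{"x":0,"y":0,"z":0,"rx":0,"ry":0,"rz":0},{"x":0,"y":0,"z":0,"rx":0,"ry":0,"rz":0}]' --hand 0

```text
time: 18.1
tool_pos: [630.7, -164.8, 8.9]
tool_rot: [0.643, 3.075, 0.0]
contact_force: [0.2, 0.3, 0.4]
finger_gap: 11.6
gripper_force: 30.0
```

```bash
python3 go.py 464 366.5 130 156.7
```

```text
t 18.1 pos [ 630.68 -164.83    8.93] gap 11.605442032435398 F [0.16 0.25 0.35] j [-0.36  0.54  1.59  0.    1.   -1.52]
shift [ 365.55  420.09 -121.  ] turn [ 0.01 -0.   -0.31]
```

Call:
arm_command --moves '[{"x":0,"y":0,"z":-10,"rx":0,"ry":0,"rz":0},{"x":0,"y":0,"z":-25,"rx":0,"ry":0,"rz":0},{"x":0,"y":0,"z":-30,"rx":0,"ry":0,"rz":0},{"x":0,"y":0,"z":-30,"rx":0,"ry":0,"rz":0},{"x":0,"y":0,"z":-30,"rx":0,"ry":0,"rz":0},{"x":0,"y":0,"z":-25,"rx":0,"ry":0,"rz":0},{"x":0,"y":0,"z":0,"rx":0,"ry":0,"rz":0}]'

```text
time: 18.8
tool_pos: [633.2, -165.8, 163.8]
tool_rot: [0.641, 3.066, -0.002]
contact_force: [0.4, -0.1, 0.1]
finger_gap: 11.8
gripper_force: 30.0
```

Call:
arm_command --moves '[{"x":20,"y":24,"z":0,"rx":0,"ry":0,"rz":0},{"x":32,"y":36,"z":0,"rx":0,"ry":0,"rz":0},{"x":32,"y":36,"z":0,"rx":0,"ry":0,"rz":0},{"x":32,"y":36,"z":0,"rx":0,"ry":0,"rz":0},{"x":32,"y":36,"z":0,"rx":0,"ry":0,"rz":0},{"x":32,"y":36,"z":0,"rx":0,"ry":0,"rz":0},{"x":32,"y":36,"z":0,"rx":0,"ry":0,"rz":0},{"x":32,"y":36,"z":0,"rx":0,"ry":0,"rz":0},{"x":32,"y":36,"z":0,"rx":0,"ry":0,"rz":0},{"x":32,"y":36,"z":0,"rx":0,"ry":0,"rz":0},{"x":32,"y":36,"z":0,"rx":0,"ry":0,"rz":0},{"x":25,"y":35,"z":0,"rx":0,"ry":0,"rz":0}]'

```text
time: 20.0
tool_pos: [461.7, 366.7, 157.7]
tool_rot: [-0.641, -3.073, 0.002]
contact_force: [0.6, -0.6, -0.6]
finger_gap: 11.8
gripper_force: 30.0
```

Call:
arm_command --moves '[{"x":0,"y":0,"z":0,"rx":0,"ry":0,"rz":7.9},{"x":0,"y":0,"z":0,"rx":0,"ry":0,"rz":7.9},{"x":0,"y":0,"z":0,"rx":0,"ry":0,"rz":7.9},{"x":0,"y":0,"z":0,"rx":0,"ry":0,"rz":7.9},{"x":0,"y":0,"z":0,"rx":0,"ry":0,"rz":7.9},{"x":0,"y":0,"z":0,"rx":0,"ry":0,"rz":7.9},{"x":0,"y":0,"z":0,"rx":0,"ry":0,"rz":7.9},{"x":0,"y":0,"z":0,"rx":0,"ry":0,"rz":7.9},{"x":0,"y":0,"z":0,"rx":0,"ry":0,"rz":7.9},{"x":0,"y":0,"z":0,"rx":0,"ry":0,"rz":7.9},{"x":0,"y":0,"z":0,"rx":0,"ry":0,"rz":0},{"x":0,"y":0,"z":0,"rx":0,"ry":0,"rz":0}]'

```text
time: 21.2
tool_pos: [463.5, 364.9, 158.0]
tool_rot: [-2.449, -1.967, 0.003]
contact_force: [-0.3, 0.0, -0.1]
finger_gap: 12.1
gripper_force: 30.0
```

```bash
python3 go.py 464 366.5 51 77.5
```

```text
t 21.2 pos [463.52 364.9  158.04] gap 12.082162461951633 F [-0.31  0.01 -0.09] j [0.55 0.33 1.55 0.   1.27 0.77]
shift [  1.79   0.25 107.03] turn [-0.07  0.06  0.05]
```

Call:
arm_command --moves '[{"x":1,"y":0,"z":20,"rx":0,"ry":0,"rz":0},{"x":0,"y":0,"z":25,"rx":0,"ry":0,"rz":0},{"x":0,"y":0,"z":25,"rx":0,"ry":0,"rz":0},{"x":0,"y":0,"z":15,"rx":0,"ry":0,"rz":0},{"x":0,"y":0,"z":10,"rx":0,"ry":0,"rz":0},{"x":0,"y":0,"z":5,"rx":0,"ry":0,"rz":0},{"x":0,"y":0,"z":0,"rx":0,"ry":0,"rz":0},{"x":0,"y":0,"z":0,"rx":0,"ry":0,"rz":0}]'

```text
time: 22.0
tool_pos: [464.8, 366.6, 59.6]
tool_rot: [2.452, 1.964, 0.002]
contact_force: [1.0, -0.4, -0.5]
finger_gap: 11.8
gripper_force: 30.0
```

```bash
python3 go.py 464 366.5 51 77.5
```

```text
t 22.0 pos [464.83 366.57  59.65] gap 11.766483133302158 F [ 1.01 -0.37 -0.5 ] j [0.55 0.41 1.68 0.   1.04 0.77]
shift [-0.26 -0.81  8.65] turn [ 0.06 -0.06 -0.09]
```

Call:
arm_command --moves '[{"x":0,"y":0,"z":3,"rx":0,"ry":0,"rz":0},{"x":0,"y":0,"z":2,"rx":0,"ry":0,"rz":0},{"x":0,"y":0,"z":2,"rx":0,"ry":0,"rz":0},{"x":0,"y":0,"z":0,"rx":0,"ry":0,"rz":0},{"x":0,"y":0,"z":0,"rx":0,"ry":0,"rz":0}]'

```text
time: 22.5
tool_pos: [464.3, 366.2, 52.0]
tool_rot: [-2.452, -1.964, -0.0]
contact_force: [1.2, -0.1, 0.4]
finger_gap: 11.5
gripper_force: 30.0
```

Call:
arm_command --moves '[{"x":0,"y":0,"z":1,"rx":0,"ry":0,"rz":0},{"x":0,"y":0,"z":0,"rx":0,"ry":0,"rz":0},{"x":0,"y":0,"z":0,"rx":0,"ry":0,"rz":0}]'

```text
time: 22.8
tool_pos: [464.3, 366.2, 51.0]
tool_rot: [-2.452, -1.964, -0.0]
contact_force: [0.7, 0.2, -0.5]
finger_gap: 11.6
gripper_force: 30.0
```

Call:
arm_command --moves '[{"x":0,"y":0,"z":1,"rx":0,"ry":0,"rz":0},{"x":0,"y":0,"z":0,"rx":0,"ry":0,"rz":0},{"x":0,"y":0,"z":0,"rx":0,"ry":0,"rz":0}]'

```text
time: 23.1
tool_pos: [464.4, 366.3, 50.9]
tool_rot: [2.452, 1.964, 0.001]
contact_force: [-1.4, -1.7, 5.5]
finger_gap: 11.8
gripper_force: 30.0
```

Contact. Time to release and retreat.

Call:
arm_command --moves '[{"x":0,"y":0,"z":0,"rx":0,"ry":0,"rz":0},{"x":0,"y":0,"z":0,"rx":0,"ry":0,"rz":0},{"x":0,"y":0,"z":0,"rx":0,"ry":0,"rz":0},{"x":0,"y":0,"z":0,"rx":0,"ry":0,"rz":0}]' --hand 0.5

```text
time: 23.5
tool_pos: [464.2, 366.2, 49.8]
tool_rot: [-2.452, -1.964, 0.0]
contact_force: [-0.3, -0.0, -0.3]
finger_gap: 40.3
gripper_force: 0.0
```

Call:
arm_command --moves '[{"x":0,"y":0,"z":-10,"rx":0,"ry":0,"rz":0},{"x":0,"y":0,"z":-25,"rx":0,"ry":0,"rz":0},{"x":0,"y":0,"z":-40,"rx":0,"ry":0,"rz":0},{"x":0,"y":0,"z":-40,"rx":0,"ry":0,"rz":0},{"x":-40,"y":0,"z":0,"rx":0,"ry":0,"rz":0},{"x":-40,"y":0,"z":0,"rx":0,"ry":0,"rz":0},{"x":-40,"y":0,"z":0,"rx":0,"ry":0,"rz":0},{"x":-40,"y":0,"z":0,"rx":0,"ry":0,"rz":0},{"x":-40,"y":0,"z":0,"rx":0,"ry":0,"rz":0},{"x":-40,"y":0,"z":0,"rx":0,"ry":0,"rz":0},{"x":0,"y":0,"z":0,"rx":0,"ry":0,"rz":0},{"x":0,"y":0,"z":0,"rx":0,"ry":0,"rz":0}]'

```text
time: 24.7
tool_pos: [412.3, 131.8, 165.8]
tool_rot: [2.454, 1.961, 0.003]
contact_force: [-1.2, -0.4, 0.3]
finger_gap: 47.0
gripper_force: 0.0
```

```bash
python3 - <<'E'
from h import *
t=eyes.snapshot("top")[:,:,::-1];s=eyes.snapshot("scene")[:,:,::-1]
cv2.imwrite("pics/m10.png",np.hstack([cv2.resize(im[y:y+120,x:x+100],(400,480),interpolation=cv2.INTER_CUBIC) for im,x,y in((t,85,150),(s,120,75))]))
E
```

```text
(no output)
```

View pics/m10.png

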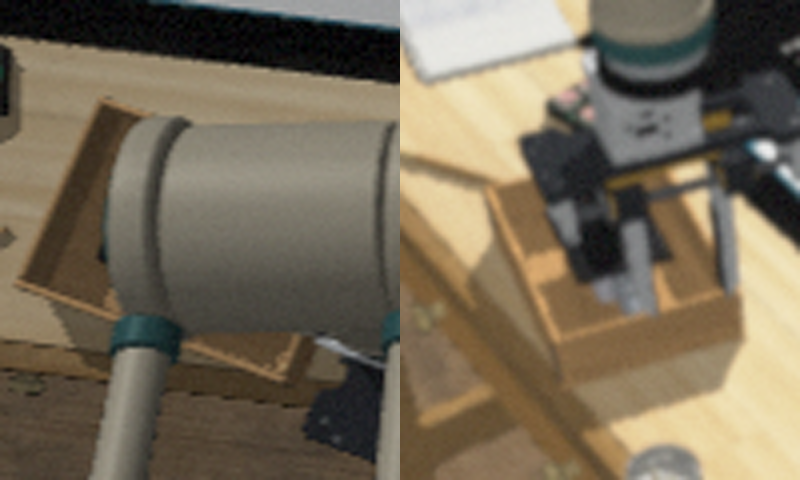

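The cover sits on the block (right crop, black plate about (600,235)), but the arm hides part of it. I've used all 10 views, so I'll move the arm aside and check the plate by numbers.

Call:
arm_command --moves '[{"x":-40,"y":0,"z":-10,"rx":0,"ry":0,"rz":0},{"x":-40,"y":0,"z":-10,"rx":0,"ry":0,"rz":0},{"x":-40,"y":0,"z":-10,"rx":0,"ry":0,"rz":0},{"x":-40,"y":0,"z":0,"rx":0,"ry":0,"rz":0},{"x":0,"y":0,"z":0,"rx":0,"ry":0,"rz":0},{"x":0,"y":0,"z":0,"rx":0,"ry":0,"rz":0}]'

```text
time: 25.4
tool_pos: [377.6, -23.7, 195.1]
tool_rot: [-2.453, -1.962, -0.002]
contact_force: [-0.2, -0.3, -0.3]
finger_gap: 47.0
gripper_force: 0.0
```

```bash
python3 - <<'E'
from h import *
for n,(x0,y0,x1,y1) in(("top",(95,175,175,250)),("scene",(135,108,205,165))):
    im=eyes.snapshot(n)[:,:,::-1];cv2.imwrite(n+"_f.png",im)
    m=(cv2.GaussianBlur(im[y0:y1,x0:x1].max(2),(3,3),0)<50).astype(np.uint8)
    c=max(cv2.findContours(m,0,1)[0],key=cv2.contourArea).reshape(-1,2)+[x0,y0]
    P=np.array([onz(n,*p,47)[:2] for p in c.astype(float)],np.float32);print(n,cv2.minAreaRect(P),cv2.contourArea(P))
print(status.sense()["time"])
E
```

```text
top ((463.39080810546875, 363.1044616699219), (100.55348205566406, 79.77177429199219), 77.42224884033203) 7336.436251067556
scene ((463.73028564453125, 366.8426513671875), (95.41414642333984, 68.86962890625), 76.78660583496094) 3654.3058295464143
25.5
```

The plate measures 100 x 80 mm at its expected height, at (463,364) and heading 77.4°, so it lies flat and centred on the block.

```bash
python3 -c "
from workcell import ticket
print(ticket.close_job())"
```

```text
the job is handed in; nothing more can be done
None
```

The job is handed in at about 25.5 s of robot time: the holder was released and drawn out, it lies lengthwise on the tray floor, and the larger cover sits flat on its block with the gripper clear (final cover position checked by measurement, not by eye).

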